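# Set out lamp columns by height

## Task

Line up the four steel lamp columns in order of height on the row of four felt pads, each standing upright and centred on a pad of its own: the tallest on the pad next to the lamp base, the shortest at the other end. Do not knock any column over and do not push the lamp base out of its place.

Things in the scene. Friction and masses are not known exactly. Their poses are not given: they have to be found in the camera images.
- column_65: loose brushed-steel desk-lamp column, 65 mm tall in all, standing upright: a round foot flange 48 mm in diameter and 6 mm thick, a plain tube 30 mm in diameter up to 55 mm, and on top of it a thin spigot 12 mm in diameter and 10 mm long. Origin: centre of the underside; z up along the column. About 152 g, varying by 30 percent.
- column_90: loose brushed-steel desk-lamp column, 90 mm tall in all, standing upright: a round foot flange 48 mm in diameter and 6 mm thick, a plain tube 30 mm in diameter up to 80 mm, and on top of it a thin spigot 12 mm in diameter and 10 mm long. Origin: centre of the underside; z up along the column. About 172 g, varying by 30 percent.
- column_115: loose brushed-steel desk-lamp column, 115 mm tall in all, standing upright: a round foot flange 48 mm in diameter and 6 mm thick, a plain tube 30 mm in diameter up to 105 mm, and on top of it a thin spigot 12 mm in diameter and 10 mm long. Origin: centre of the underside; z up along the column. About 192 g, varying by 30 percent.
- column_140: loose brushed-steel desk-lamp column, 140 mm tall in all, standing upright: a round foot flange 48 mm in diameter and 6 mm thick, a plain tube 30 mm in diameter up to 130 mm, and on top of it a thin spigot 12 mm in diameter and 10 mm long. Origin: centre of the underside; z up along the column. About 212 g, varying by 30 percent.
- pad_a: round grey felt pad, 64 mm in diameter, 2 mm thick, fixed on the cork mat, at the mat's +y end; the four pads a, b, c, d make one row about 90 mm apart. Origin: centre of its underside, on the 4 mm thick mat, so its upper face is 2 mm above the origin; x points across the row, y along it from pad_d towards pad_a.
- pad_b: round grey felt pad, 64 mm in diameter, 2 mm thick, fixed on the cork mat, next to pad_a; the four pads a, b, c, d make one row about 90 mm apart. Origin: centre of its underside, on the 4 mm thick mat, so its upper face is 2 mm above the origin; x points across the row, y along it from pad_d towards pad_a.
- pad_c: round grey felt pad, 64 mm in diameter, 2 mm thick, fixed on the cork mat, next to pad_d; the four pads a, b, c, d make one row about 90 mm apart. Origin: centre of its underside, on the 4 mm thick mat, so its upper face is 2 mm above the origin; x points across the row, y along it from pad_d towards pad_a.
- pad_d: round grey felt pad, 64 mm in diameter, 2 mm thick, fixed on the cork mat, at the mat's -y end; the four pads a, b, c, d make one row about 90 mm apart. Origin: centre of its underside, on the 4 mm thick mat, so its upper face is 2 mm above the origin; x points across the row, y along it from pad_d towards pad_a.
- lamp_base: steel desk-lamp base, a round domed disc 130 mm in diameter, about 32 mm high at the middle with a small knob and a stem socket reaching 43 mm; loose, 1.2 kg, standing on the table beyond one end of the row (next to pad_a or next to pad_d; an open tray of screws stands beyond the other end). Origin: centre of its underside.
Mind the look-alikes: they are no part of the job. What is shaped like the column_115 but pink is not meant. What is shaped like the lamp_base but orange is not meant.

How it is judged:
By the outcome, as a careful person would: the job done as asked, in the order asked, and still so for the second after the job is handed in, with the robot touching nothing.
It also fails if it takes over 112 s, if anything falls off the work surface, if the arm or the gripper's body presses on something with over 40 N, if the wrist force passes 120 N, or if a joint passes its speed limit or range.

## Robot

A 6-joint arm with a two-finger parallel gripper is mounted at the origin on the work surface. World frame = base frame: x ahead of the robot, y to its left, z up, the work surface at z = 0. Lengths are in m, angles in rad, forces in N, time in s.
With the tool pointing down it reaches from about 0.425 to 0.95 m from the base axis. Payload 3.5 kg.
Tool frame: the origin (TCP) lies midway between the tips of the shut fingers; the grasp point (between the pads) lies 19 mm behind it; z points along the fingers, y is the direction in which the jaws open and shut (so a half turn about z gives the same grasp; the last joint's range is limited). The gripper opens to 85 mm and grips with 20 to 120 N. Pads are 22 mm wide; open, the fingers measure 114 mm over their backs; the gripper's body (76 mm by 85 mm) begins 54 mm behind the grasp point. The pads swing forward as they close: fully open they stand 13 mm farther back than shut.
Start: joints at [1.03, 0.286, 1.577, -0, 1.279, -0.15], TCP at [0.257, 0.624, 0.231] pointing down, gripper open.
Joint ranges: [-2.77, 2.77], [-0.9, 2.22], [0.21, 2.48], [-1.53, 4.67], [0.24, 2.81], [-2.84, 2.84]. Speed limits (rad/s): [2.79, 2.79, 3.14, 3.14, 3.14, 3.14].

## Interface

Orientations are given as a unit quaternion [x, y, z, w].
In Python, from cell import manip gives the robot as it stands.
- The arm moves only by the tool play_rows, never from a script. Its argument "steps" is a list of rows, each a list of 7 numbers: the shift along the tool's x, y, z each as a share of 0.5 m, from -1 to 1, then the turn, a rotation vector about the tool's x, y, z each as a share of pi/2 rad, from -1 to 1, then the closure, from -1 (fully open) to 1 (shut). In form: [[x, y, z, ax, ay, az, hand], ...]. A call has exactly 5 rows; each row is the pose to reach, as a shift and turn from the pose measured when the call began, along the tool's axes at that moment; what a row does not reach only later rows make up. A row lasts 1/8 s, in which the tool goes at most 62.5 mm and 10.7 degrees, less where a joint would pass 70% of its speed; a pose out of reach is approached as far as the arm can. A call with a number of a shift or a turn outside -1 to 1 is refused whole. A call with a gripper value outside its range is refused whole. The fingers move at their own pace and stop on an object; the grip force is fixed at half the most. Time passes only in rows, so rows that repeat a pose let the fingers close, or fill a call up. It gives the time, the measured TCP pose, the force and the opening at its end, in the units of the state.
- manip.sense(): the state, without advancing time (a new reading comes with each control period).
- manip.capture(name): name is "scene" or "top" or "wrist"; returns (picture, depth): 480x640x3 uint8, red, green, blue; 480x640 float32, m along the optical axis (not along the pixel's ray), 0 where there is no reading.
- manip.camera_model(name): a dict with "camera_matrix" (3x3 intrinsics, pixels), "R" (3x3) and "t" (3): a world point X has camera coordinates R X + t; the wrist camera has in their place "hand_eye" (4x4, takes a point from camera to tool coordinates, whose origin is the TCP and whose axes are the flange's). Camera axes: x right, y down, z forward; pixel columns grow to the right and rows downward; lengths in m; the calibration is good to about 2 mm. A picture is of the moment at which its call begins: read the wrist's pose just before it. camera_model takes no time and is no camera call.
- manip.close_job(): hands the job in, once; it reports no verdict.
The state is a dict: "clock": time; "qpos": joint angles; "joint_velocities": joint speeds; "tau": joint torques, N m; "position": TCP position; "tool_rot": TCP orientation; "ft_force": force on the tool from outside, world axes, zero at the start; "ft_torque": the same for the moment, N m; "opening": finger opening in m.
Only numpy, scipy, OpenCV 4.12 (cv2) and the standard library are available. Lean on these libraries where they do the work, as an engineer would, in place of code of your own. Each camera call takes 0.05 s, during which the arm holds its last target.

## Working session

There is one attempt and no reset: what is moved stays moved. The work goes in short steps, Python scripts to look and compute and a tool call to move; the robot and the scene stay as the last step left them, time stands still between calls to the robot, and variables do not carry over. Pictures are saved under pics/ and viewed, and the job is handed in when it is done.

Besides the shell and the picture viewer there is one more tool, called after ">>>" as name(argument=value, ...) on one line, values as JSON. play_rows: Moves the arm, as the interface text tells. Shift numbers are shares of 0.5 m and turn numbers shares of pi/2 rad, none past 1 either way. Its arguments: {"type":"object","properties":{"steps":{"type":"array","items":{"type":"array","items":{"type":"number"}}}},"required":["steps"]}

```bash
ls; mkdir -p pics; python3 - <<'E'
from cell import manip
import cv2,numpy as np
print(manip.sense())
for n in ("scene","top"):
    im,d=manip.capture(n); cv2.imwrite(f"pics/{n}0.png",im[:,:,::-1]); np.savez(f"{n}0.npz",im=im,d=d)
    print(manip.camera_model(n))
print(manip.camera_model("wrist"))
E
```

```text
pics
{'clock': 0.0, 'qpos': array([ 1.02998783e+00,  2.87203378e-01,  1.57814671e+00,  7.98151628e-06,
        1.27857295e+00, -1.49997970e-01]), 'joint_velocities': array([-0.00020623,  0.00017975,  0.00071056, -0.00068215, -0.00254123,
        0.00095048]), 'tau': array([ 4.85551482e-04, -4.05963993e+01, -2.92636675e+01, -2.47390682e-05,
        5.70543401e-03, -5.56967763e-06]), 'position': array([0.25677087, 0.62356536, 0.22993841]), 'tool_rot': array([ 1.94165101e-01,  9.80968173e-01, -1.09508044e-03, -3.98100533e-04]), 'ft_force': array([-0.56499634, -0.32129724,  0.10665712]), 'ft_torque': array([-0.01104379,  0.00760009,  0.02500891]), 'opening': 0.08528156260737636}
{'camera_matrix': array([[465.40034752,   0.        , 320.31162148],
       [  0.        , 465.40034752, 241.77186527],
       [  0.        ,   0.        ,   1.        ]]), 'R': array([[-0.70579263,  0.70829961, -0.01297795],
       [ 0.52978921,  0.51557505, -0.67342836],
       [-0.47029793, -0.48217635, -0.73913857]]), 't': array([ 0.30470393, -0.31237323,  1.31510745])}
{'camera_matrix': array([[532.60035724,
[... 161 characters left out ...]
0.99995635,  0.00472718],
       [-0.98103318, -0.00882189, -0.19363903],
       [ 0.19367228, -0.00307698, -0.98106146]]), 't': array([0.07659244, 0.52134555, 1.00233963])}
{'camera_matrix': array([[408.72091232,   0.        , 319.1211843 ],
       [  0.        , 408.72091232, 235.91825325],
       [  0.        ,   0.        ,   1.        ]]), 'hand_eye': array([[ 6.39853153e-04, -9.46864162e-01, -3.21633096e-01,
         8.27048396e-02],
       [ 9.99999736e-01,  4.94733094e-04,  5.32930065e-04,
         1.71648948e-04],
       [-3.45489844e-04, -3.21633352e-01,  9.46864229e-01,
        -1.41758390e-01],
       [ 0.00000000e+00,  0.00000000e+00,  0.00000000e+00,
         1.00000000e+00]])}
```

View pics/scene0.png

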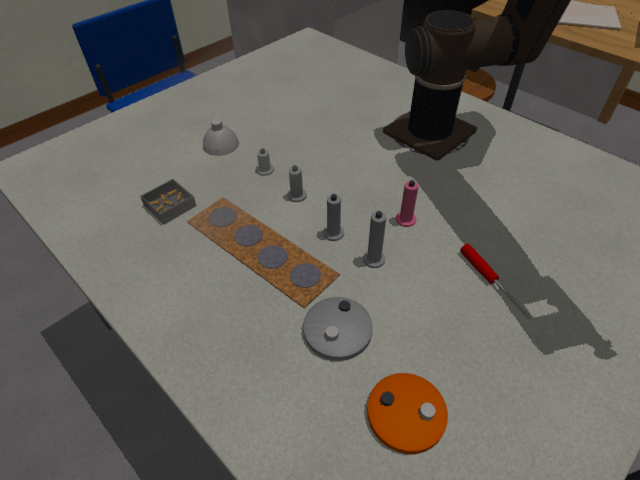

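View pics/top0.png

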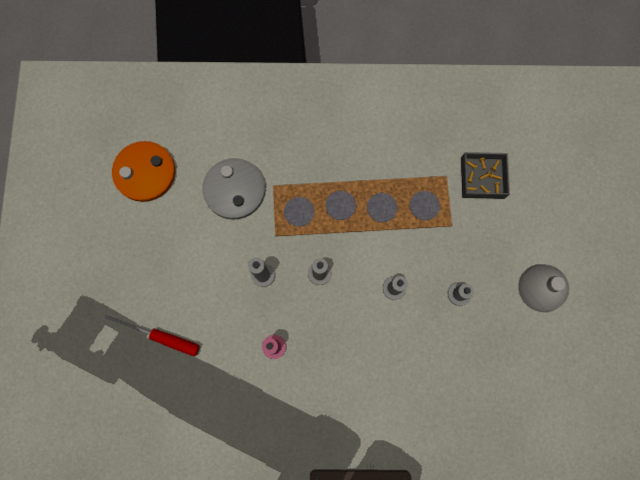

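The scene picture shows four grey columns at (377,240), (335,215), (296,183) and (264,161), the pink look-alike at (408,203), the pads at (222..305, 217..275), the steel base at (338,327), the orange dome at (407,411), and a grey lampshade-like dome at (220,137). In the top picture the columns are at (262,270), (320,270), (397,286) and (461,292). The steel disc at (234,188) lies next to the +y pad at (300,211), and the screw tray is beyond the other end. Next I'll measure positions and enlarge the candidates.

```bash
cat > h.py <<'E'
import numpy as np,cv2
from scipy.optimize import least_squares
from scipy.spatial.transform import Rotation as Ro
from cell import manip
def cloud(n,d):
    m=manip.camera_model(n);K=m["camera_matrix"]
    v,u=np.mgrid[0:480,0:640]
    C=np.stack([(u-K[0,2])/K[0,0]*d,(v-K[1,2])/K[1,1]*d,d],-1)
    P=(C-m["t"])@m["R"]; P[d<=0]=np.nan
    return P
def proj(n,X):
    m=manip.camera_model(n);c=m["R"]@np.asarray(X)+m["t"];p=m["camera_matrix"]@c
    return p[:2]/p[2]
def circ(xy,r=None):
    c0=xy.mean(0)
    f=lambda p:np.hypot(xy[:,0]-p[0],xy[:,1]-p[1])-(p[2] if r is None else r)
    s=least_squares(f,[*c0,.03] if r is None else c0,loss="soft_l1",f_scale=.002)
    return s.x
def rayz(n,uv,z):
    m=manip.camera_model(n);K=m["camera_matrix"]
    d=m["R"].T@np.linalg.solve(K,[uv[0],uv[1],1]);o=-m["R"].T@m["t"]
    return o+d*(z-o[2])/d[2]
E
python3 - <<'E'
from h import *
z=np.load("top0.npz");im=z["im"];P=cloud("top",z["d"])
print("table z",np.nanmedian(P[350:400,450:,2]))
for n in("top","scene"):
    zz=np.load(n+"0.npz");PP=cloud(n,zz["d"]);im2=zz["im"]
    zc=np.where(np.isnan(PP[...,2]),0,PP[...,2])
    for nm,(u,v) in {"top":{"A":(262,270),"B":(320,270),"C":(397,286),"D":(461,292),"pink":(272,347),"base":(234,188),"orange":(143,170),"dome":(545,287)},
      "scene":{"A":(377,240),"B":(335,215),"C":(296,183),"D":(264,161),"pink":(408,203)}}[n].items():
        r=45 if nm in("base","orange","dome") else 32
        w=PP[v-r:v+r,u-r:u+r].reshape(-1,3);w=w[(w[:,2]>.004)&(w[:,2]<.25)]
        q=w[w[:,2]>w[:,2].max()-.006]
        print(n,nm,"zmax %.4f"%np.percentile(w[:,2],99.8),"top pts",q.mean(0).round(4),len(q), "mean",w.mean(0).round(4))
# pads in the top picture
mask=np.zeros((480,640),np.uint8)
hsv=cv2.cvtColor(im,cv2.COLOR_RGB2HSV)
mat=((hsv[...,1]<90)).astype(np.uint8)
for nm,(u,v) in {"a":(300,211),"b":(341,206),"c":(382,208),"d":(425,206)}.items():
    s=np.zeros_like(mat);cv2.circle(s,(u,v),23,1,-1);s&=mat
    # keep only inside mat
    s=cv2.morphologyEx(s,cv2.MORPH_OPEN,np.ones((5,5),np.uint8))
    k,l,st,ce=cv2.connectedComponentsWithStats(s);i=l[v,u];c=ce[i]
    print(nm,c.round(1),st[i],rayz("top",c,.006).round(4))
t=cv2.resize(im[240:320,230:490],None,fx=3,fy=3);cv2.imwrite("pics/crop1.png",t[:,:,::-1])
s=np.load("scene0.npz")["im"]
cv2.imwrite("pics/crop2.png",cv2.resize(s[120:380,190:450],None,fx=2.3,fy=2.3,interpolation=cv2.INTER_CUBIC)[:,:,::-1])
E
```

```text
table z -0.0008154029667355163
top A zmax 0.1416 top pts [0.4684 0.1954 0.1391] 35 mean [0.4648 0.1927 0.0714]
top B zmax 0.1169 top pts [0.4726 0.0805 0.1147] 27 mean [0.4701 0.0798 0.0596]
top C zmax 0.0924 top pts [ 0.4442 -0.0725  0.0896] 29 mean [ 0.4413 -0.0693  0.0457]
top D zmax 0.0672 top pts [ 0.4343 -0.2045  0.0639] 28 mean [ 0.4327 -0.2002  0.0322]
top pink zmax 0.1180 top pts [0.3255 0.1691 0.1153] 26 mean [0.3237 0.1673 0.0591]
top base zmax 0.0452 top pts [0.6755 0.2712 0.0427] 85 mean [0.6448 0.2566 0.0248]
top orange zmax 0.0451 top pts [0.6742 0.4784 0.0441] 34 mean [0.682  0.4482 0.0253]
top dome zmax 0.0775 top pts [ 0.4471 -0.375   0.0751] 90 mean [ 0.4441 -0.364   0.0366]
scene A zmax 0.1410 top pts [0.4687 0.1985 0.1397] 25 mean [0.451  0.1974 0.0605]
scene B zmax 0.1164 top pts [0.4732 0.0828 0.1147] 21 mean [0.4758 0.0822 0.0542]
scene C zmax 0.1056 top pts [0.4827 0.0725 0.1046] 5 mean [ 0.4445 -0.0918  0.0398]
scene D zmax 0.0914 top pts [ 0.4456 -0.0702  0.0891] 15 mean [ 0.4385 -0.1847  0.0358]
scene pink zmax 0.1411 top pts [0.4687 0.1985 0.1397] 25 mean [0.3656 0.1833 0.0715]
a [298.6 211.2] [284 197  30  29 711] [0.6028 0.1245 0.006 ]
b [340.3 204.9] [326 191  30  29 707] [0.6172 0.0374 0.006 ]
c [381.6 207. ] [367 193  30  29 704] [ 0.6134 -0.0492  0.006 ]
d [424.4 205. ] [410 191  30  29 705] [ 0.6185 -0.1391  0.006 ]
```

```bash
sleep 1
```

```text
(no output)
```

View pics/crop2.png

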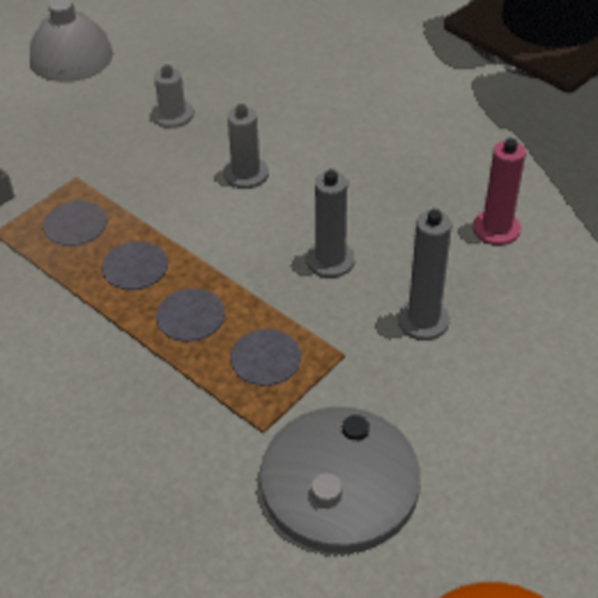

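View pics/crop1.png

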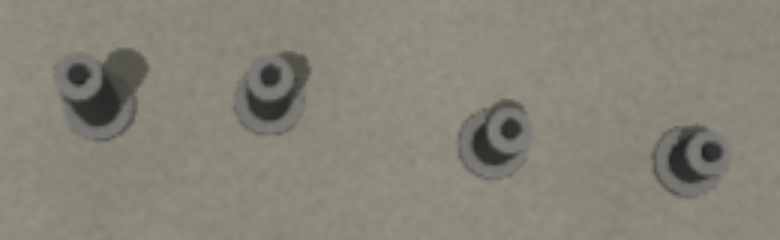

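All four loose grey columns are confirmed, with tops at about 141, 117, 92 and 67 mm above the table. Top pixel (262,270) is column_140, (320,270) is 115, (397,286) is 90 and (461,292) is 65. The pink one at (272,347) is excluded. The base is the flat steel disc with knob and socket at (234,188). The orange one, and the taller grey dome at (545,287), which is 77 mm high, are not. So pad_a takes 140, then b takes 115, c takes 90 and d takes 65. Next is a more precise fit.

```bash
cat >> h.py <<'E'
def colfit(P,c0,h,zoff=0.):
    """fit axis xy: side points r=15 mm, from one cloud"""
    w=P.reshape(-1,3);w=w[np.isfinite(w[:,2])]
    w=w[np.hypot(w[:,0]-c0[0],w[:,1]-c0[1])<.028]
    s=w[(w[:,2]>zoff+.012)&(w[:,2]<zoff+h-.016)]
    r=circ(s[:,:2],.015) if len(s)>8 else np.array([np.nan]*2)
    q=w[(w[:,2]>zoff+h-.006)]; 
    t=w[(w[:,2]>zoff+h-.0125)&(w[:,2]<zoff+h-.007)]
    return r,len(s),q[:,:2].mean(0),t[:,:2].mean(0),len(t)
COL={140:(.467,.195),115:(.472,.081),90:(.444,-.071),65:(.434,-.202)}
def model_px(n,c,h,z0=0):
    # silhouette mask of the model column
    m=np.zeros((480*4,640*4),np.uint8)
    for r,za,zb in((.024,0,.006),(.015,.006,h-.01),(.006,h-.01,h)):
        a=np.linspace(0,2*np.pi,40);pts=[]
        for zz in(za,zb):
            pts+=[proj(n,(c[0]+r*np.cos(t),c[1]+r*np.sin(t),z0+zz)) for t in a]
        hull=cv2.convexHull((np.array(pts,np.float32)*4+1.5).round().astype(np.int32));cv2.fillConvexPoly(m,hull,1)
    return m
E
python3 - <<'E'
from h import *
for n in("top","scene"):
    z=np.load(n+"0.npz");P=cloud(n,z["d"])
    for h,c in COL.items():
        r,k,q,t,kt=colfit(P,c,h/1000)
        print(n,h,"side",r.round(4),k,"spig",q.round(4),"ann",t.round(4),kt)
z=np.load("scene0.npz");P=cloud("scene",z["d"]);print("table scene",np.nanmedian(P[300:330,150:200,2]))
hsv=cv2.cvtColor(z["im"],cv2.COLOR_RGB2HSV);mat=(hsv[...,1]<90).astype(np.uint8)
for nm,X in {"a":(.6028,.1245),"b":(.6172,.0374),"c":(.6134,-.0492),"d":(.6185,-.1391)}.items():
    u,v=proj("scene",(*X,.006)).round().astype(int)
    s=np.zeros_like(mat);cv2.circle(s,(u,v),20,1,-1);s&=mat
    s=cv2.morphologyEx(s,cv2.MORPH_OPEN,np.ones((5,5),np.uint8))
    k,l,st,ce=cv2.connectedComponentsWithStats(s);i=l[v,u];print(nm,(u,v),ce[i].round(1),st[i],rayz("scene",ce[i],.006).round(4))
E
```

```text
top 140 side [0.4691 0.1959] 145 spig [0.4684 0.1954] ann [0.4677 0.1948] 146
top 115 side [0.4736 0.0798] 88 spig [0.473  0.0803] ann [0.4725 0.0796] 140
top 90 side [ 0.4449 -0.073 ] 82 spig [ 0.4441 -0.0723] ann [ 0.4444 -0.0718] 133
top 65 side [ 0.4342 -0.2054] 80 spig [ 0.4338 -0.2042] ann [ 0.4337 -0.204 ] 122
scene 140 side [0.4672 0.1972] 548 spig [0.4695 0.1986] ann [0.4707 0.1999] 107
scene 115 side [0.4716 0.0812] 392 spig [0.4736 0.0828] ann [0.4751 0.0841] 88
scene 90 side [ 0.4429 -0.0711] 247 spig [ 0.4441 -0.069 ] ann [ 0.4462 -0.0669] 66
scene 65 side [ 0.4322 -0.2034] 131 spig [ 0.4334 -0.2017] ann [ 0.4344 -0.2003] 54
table scene -0.00037766535859857077
a (np.int64(305), np.int64(274)) [305.  274.9] [290 263  31  25 606] [0.6036 0.1267 0.006 ]
b (np.int64(272), np.int64(256)) [272.2 256.3] [258 245  29  23 537] [0.6179 0.0395 0.006 ]
c (np.int64(248), np.int64(234)) [248.2 234.9] [235 225  28  21 476] [ 0.6139 -0.047   0.006 ]
d (np.int64(222), np.int64(216)) [222.  216.5] [209 207  27  20 438] [ 0.6191 -0.1368  0.006 ]
```

```bash
cat >> h.py <<'E'
RT=np.array([[0,1,0],[1,0,0],[0,0,-1.]])  # columns: tool x=+y, y=+x, z=-z
def plan(*targets):
    s=manip.sense();R=Ro.from_quat(s["tool_rot"]).as_matrix()
    print("t %.2f"%s["clock"],"pos",s["position"].round(4),"F",s["ft_force"].round(1),"open %.4f"%s["opening"],"q",s["qpos"].round(2))
    rv=Ro.from_matrix(R.T@RT).as_rotvec()/(np.pi/2)
    for t in targets: print((R.T@(np.array(t)-s["position"])/.5).round(4),rv.round(4))
E
python3 -c "
from h import *
plan((.4685,.1967,.23))"
```

```text
t 0.10 pos [0.2568 0.6236 0.23  ] F [-0.3 -0.1 -0.5] open 0.0852 q [ 1.03  0.29  1.58  0.    1.28 -0.15]
[-0.7167 -0.6281  0.0012] [-1.400e-03  6.000e-04  7.512e-01]
```

>>> play_rows(steps=[[-0.717, -0.628, 0, -0.0014, 0.0006, 0.751, -1], [-0.717, -0.628, 0, -0.0014, 0.0006, 0.751, -1], [-0.717, -0.628, 0, -0.0014, 0.0006, 0.751, -1], [-0.717, -0.628, 0, -0.0014, 0.0006, 0.751, -1], [-0.717, -0.628, 0, -0.0014, 0.0006, 0.751, -1]])

```text
clock: 0.72
position: [0.396, 0.3421, 0.2304]
tool_rot: [0.619, 0.786, -0.0, 0.0]
ft_force: [2.0, -0.2, -0.1]
opening: 0.0852
```

```bash
python3 -c "
from h import *
plan((.4685,.1967,.23))"
```

```text
t 0.72 pos [0.396  0.3421 0.2304] F [ 2.  -0.2 -0.1] open 0.0852 q [ 0.52 -0.05  1.95 -0.    1.24  0.28]
[-0.3166  0.0728  0.0009] [-1.000e-04  2.000e-04  1.507e-01]
```

>>> play_rows(steps=[[-0.317, 0.073, 0, 0, 0, 0.151, -1], [-0.317, 0.073, 0, 0, 0, 0.151, -1], [-0.317, 0.073, 0, 0, 0, 0.151, -1], [-0.317, 0.073, 0, 0, 0, 0.151, -1], [-0.317, 0.073, 0, 0, 0, 0.151, -1]])

```text
clock: 1.35
position: [0.4682, 0.1968, 0.2301]
tool_rot: [0.707, 0.707, -0.0, -0.0]
ft_force: [-0.2, -0.1, -0.2]
opening: 0.0855
```

```bash
python3 -c "
from h import *
plan((.4685,.1967,.085))
im,d=manip.capture('wrist');cv2.imwrite('pics/w1.png',im[:,:,::-1]);np.savez('w1.npz',im=im,d=d)
s=manip.sense();m=manip.camera_model('wrist');K=m['camera_matrix']
v,u=np.mgrid[0:480,0:640];C=np.stack([(u-K[0,2])/K[0,0]*d,(v-K[1,2])/K[1,1]*d,d,np.ones_like(d)],-1)
T=np.eye(4);T[:3,:3]=Ro.from_quat(s['tool_rot']).as_matrix();T[:3,3]=s['position']
P=(C@(T@m['hand_eye']).T)[...,:3];P[d<=0]=np.nan
print('table',np.nanmedian(P[...,2]))
for h in(140,115): print(h,[np.round(x,4) for x in colfit(P,COL[h],h/1000)])
"
```

```text
t 1.35 pos [0.4682 0.1968 0.2301] F [-0.2 -0.1 -0.2] open 0.0855 q [ 0.2  -0.09  1.98  0.    1.25  0.2 ]
[-2.000e-04  9.000e-04  2.901e-01] [-0.0007 -0.     -0.0005]
table -0.0003852458390340985
140 [array([0.4703, 0.1968]), np.int64(1208), array([0.4679, 0.2078]), array([0.4702, 0.1984]), np.int64(1300)]
115 [array([0.475, 0.081]), np.int64(1671), array([0.4749, 0.0827]), array([0.4749, 0.0842]), np.int64(750)]
```

View pics/w1.png

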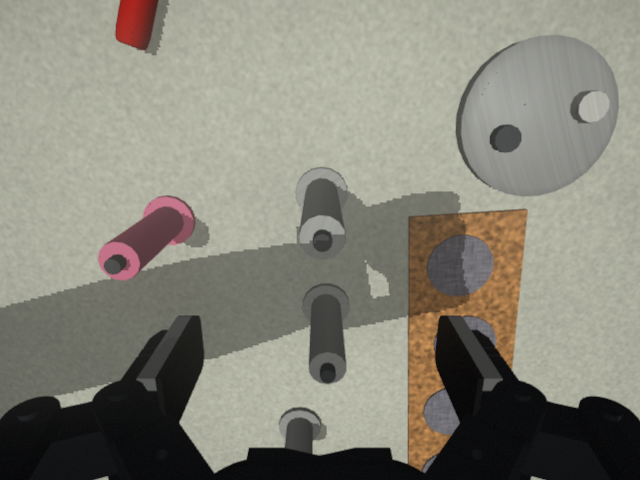

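The wrist view shows column_140 at (322,237) midway between the fingers, with the pink one to the left at (115,265). The wrist fit gives (0.470, 0.197), within 2 mm of the fixed cameras. I'm lowering onto it.

>>> play_rows(steps=[[0, 0.002, 0.08, 0, 0, 0, -1], [0, 0.002, 0.16, 0, 0, 0, -1], [0, 0.002, 0.23, 0, 0, 0, -1], [0, 0.002, 0.27, 0, 0, 0, -1], [0, 0.002, 0.29, 0, 0, 0, -1]])

```text
clock: 2.02
position: [0.4675, 0.1983, 0.0837]
tool_rot: [0.706, 0.708, -0.001, -0.001]
ft_force: [-0.3, -0.2, 0.2]
opening: 0.0856
```

>>> play_rows(steps=[[0, 0, 0, 0, 0, 0, 1], [0, 0, 0, 0, 0, 0, 1], [0, 0, 0, 0, 0, 0, 1], [0, 0, 0, 0, 0, 0, 1], [0, 0, 0, 0, 0, 0, 1]])

```text
clock: 2.65
position: [0.4687, 0.1985, 0.0849]
tool_rot: [0.706, 0.708, -0.0, -0.0]
ft_force: [1.2, -0.7, 4.1]
opening: 0.0291
```

```bash
python3 -c "
from h import *
plan((.6032,.1256,.13))
im,d=manip.capture('scene');cv2.imwrite('pics/s1.png',im[100:340,220:540,::-1].repeat(2,0).repeat(2,1))"
```

```text
t 2.65 pos [0.4687 0.1985 0.0849] F [ 1.2 -0.7  4.1] open 0.0291 q [0.2  0.1  2.09 0.   0.96 0.2 ]
[-0.1464  0.2686 -0.0903] [-0.0003 -0.0002  0.0015]
```

View pics/s1.png

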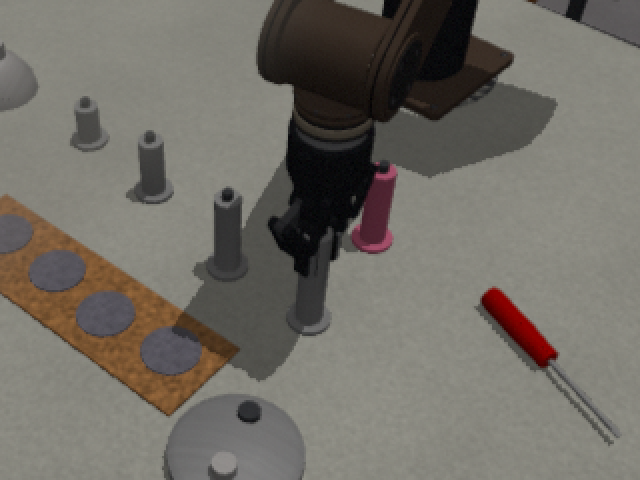

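>>> play_rows(steps=[[0, 0, -0.04, 0, 0, 0, 1], [0, 0, -0.08, 0, 0, 0, 1], [-0.05, 0.09, -0.08, 0, 0, 0, 1], [-0.1, 0.18, -0.08, 0, 0, 0, 1], [-0.142, 0.269, -0.08, 0, 0, 0, 1]])

```text
clock: 3.32
position: [0.6034, 0.1268, 0.1234]
tool_rot: [0.706, 0.708, -0.001, -0.001]
ft_force: [-0.2, 1.0, -1.5]
opening: 0.0288
```

>>> play_rows(steps=[[0, 0, 0, 0, 0, 0, 1], [0, 0, 0, 0, 0, 0, 1], [0, 0, 0, 0, 0, 0, 1], [0, 0, 0, 0, 0, 0, 1], [0, 0, 0, 0, 0, 0, 1]])

```text
clock: 3.95
position: [0.603, 0.1273, 0.1237]
tool_rot: [0.706, 0.708, -0.001, -0.001]
ft_force: [-0.0, 0.5, -2.5]
opening: 0.0286
```

```bash
python3 -c "
from h import *
plan((.6032,.1274,.0915))
for n in ('scene','top'):
  im,d=manip.capture(n);cv2.imwrite('pics/%s2.png'%n,im[:,:,::-1])"
```

```text
t 3.95 pos [0.603  0.1273 0.1237] F [-0.   0.5 -2.5] open 0.0286 q [0.04 0.27 1.81 0.   1.07 0.04]
[0.0002 0.0007 0.0643] [-0.0023 -0.0001  0.0018]
```

View pics/scene2.png

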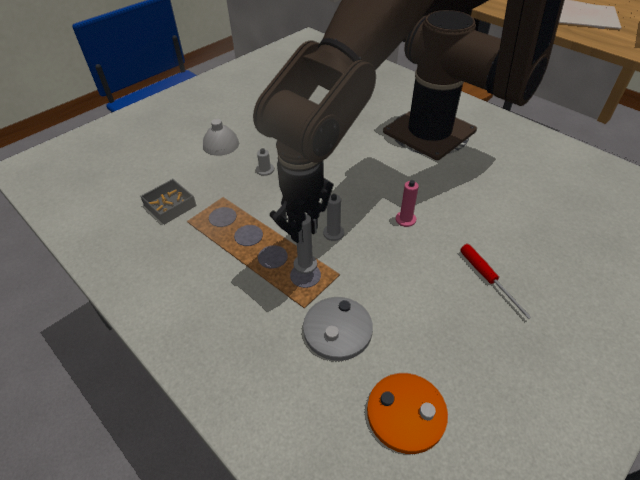

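The scene shows column_140 hanging upright above pad_a at (305,270), with the base undisturbed at (338,327). I'm lowering it slowly.

>>> play_rows(steps=[[0, 0.001, 0.025, -0.0023, 0, 0.002, 1], [0, 0.001, 0.048, -0.0023, 0, 0.002, 1], [0, 0.001, 0.058, -0.0023, 0, 0.002, 1], [0, 0.001, 0.062, -0.0023, 0, 0.002, 1], [0, 0.001, 0.0645, -0.0023, 0, 0.002, 1]])

```text
clock: 4.68
position: [0.6038, 0.1271, 0.0914]
tool_rot: [0.707, 0.707, 0.0, 0.0]
ft_force: [0.3, -1.0, -2.4]
opening: 0.0289
```

>>> play_rows(steps=[[0, 0, 0, 0, 0, 0, 1], [0, 0, 0, 0, 0, 0, 0.2], [0, 0, 0, 0, 0, 0, -0.1], [0, 0, 0, 0, 0, 0, -0.3], [0, 0, 0, 0, 0, 0, -0.3]])

```text
clock: 5.3
position: [0.604, 0.1271, 0.0916]
tool_rot: [0.707, 0.707, 0.0, 0.0]
ft_force: [-0.8, -0.3, -1.0]
opening: 0.0553
```

```bash
python3 -c "
from h import *
plan((.6032,.1274,.0915))"
```

```text
t 5.30 pos [0.604  0.1271 0.0916] F [-0.8 -0.3 -1. ] open 0.0553 q [0.04 0.31 1.82 0.   1.01 0.04]
[ 0.0006 -0.0015  0.0003] [ 0.0005 -0.0002 -0.0004]
```

>>> play_rows(steps=[[0, 0, -0.05, 0, 0, 0, -0.4], [0, 0, -0.12, 0, 0, 0, -0.6], [0, 0, -0.22, 0, 0, 0, -1], [-0.04, -0.13, -0.22, 0, 0, 0, -1], [-0.092, -0.262, -0.22, 0, 0, 0, -1]])

```text
clock: 5.92
position: [0.4852, 0.0859, 0.2026]
tool_rot: [0.707, 0.707, 0.001, 0.001]
ft_force: [-0.2, -0.1, 0.2]
opening: 0.0855
```

```bash
cat >> h.py <<'E'
PADS={"a":(.6032,.1256),"b":(.6175,.0385),"c":(.6137,-.0481),"d":(.6188,-.138)}
def check(k,h=None,z0=.006,cols=()):
    for n in("top","scene"):
        im,d=manip.capture(n);cv2.imwrite(f"pics/{n}{k}.png",im[:,:,::-1]);P=cloud(n,d)
        for h,c,zo in cols:
            r,a,q,t,b=colfit(P,c,h/1000,zo);print(n,h,"side",r.round(4),a,"spig",q.round(4),"ann",t.round(4),b)
E
python3 -c "
from h import *
plan((.473,.081,.062))
check(3,cols=[(140,PADS['a'],.006),(115,COL[115],0)])"
```

```text
t 5.92 pos [0.4852 0.0859 0.2026] F [-0.2 -0.1  0.2] open 0.0855 q [-0.03 -0.1   2.04  0.    1.19 -0.03]
[-0.0097 -0.0253  0.2812] [0.0018 0.     0.0002]
top 140 side [nan nan] 0 spig [nan nan] ann [nan nan] 0
top 115 side [nan nan] 0 spig [0.4675 0.0808] ann [nan nan] 0
scene 140 side [0.6025 0.1257] 547 spig [0.6042 0.1276] ann [0.605  0.1289] 115
scene 115 side [0.4716 0.0811] 395 spig [0.4806 0.0866] ann [0.4753 0.0842] 89h.py:31: RuntimeWarning: Mean of empty slice.
  return r,len(s),q[:,:2].mean(0),t[:,:2].mean(0),len(t)
  ret = um.true_divide(
```

View pics/top3.png

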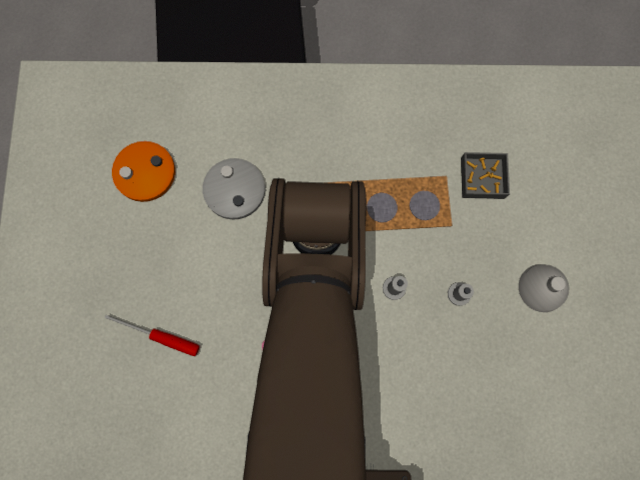

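View pics/scene3.png

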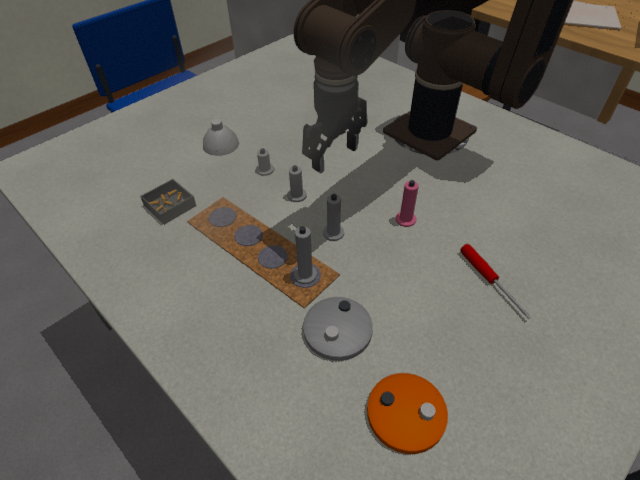

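Column_140 stands at scene (305,275) on pad_a, centred to about 1 mm, and the base has not moved. Next is column_115.

>>> play_rows(steps=[[-0.01, -0.025, 0, 0.002, 0, 0, -1], [-0.01, -0.025, 0, 0.002, 0, 0, -1], [-0.01, -0.025, 0.08, 0.002, 0, 0, -1], [-0.01, -0.025, 0.16, 0.002, 0, 0, -1], [-0.01, -0.025, 0.2, 0.002, 0, 0, -1]])

```text
clock: 6.65
position: [0.4653, 0.0809, 0.0962]
tool_rot: [0.708, 0.707, -0.004, -0.005]
ft_force: [-0.0, 0.8, -0.5]
opening: 0.0851
```

```bash
python3 -c "
from h import *
plan((.473,.081,.062))"
```

```text
t 6.65 pos [0.4653 0.0809 0.0962] F [-0.   0.8 -0.5] open 0.0851 q [-0.04  0.    2.16 -0.    0.99 -0.04]
[0.0003 0.0162 0.0682] [-0.0081 -0.0002 -0.0008]
```

>>> play_rows(steps=[[0, 0.016, 0.03, -0.008, 0, 0, -1], [0, 0.016, 0.05, -0.008, 0, 0, -1], [0, 0.016, 0.064, -0.008, 0, 0, -1], [0, 0.016, 0.068, -0.008, 0, 0, -1], [0, 0.016, 0.068, -0.008, 0, 0, -1]])

```text
clock: 7.28
position: [0.4732, 0.0809, 0.0625]
tool_rot: [0.708, 0.707, 0.0, 0.0]
ft_force: [0.7, 0.2, -0.1]
opening: 0.0853
```

>>> play_rows(steps=[[0, 0, 0, 0, 0, 0, 1], [0, 0, 0, 0, 0, 0, 1], [0, 0, 0, 0, 0, 0, 1], [0, 0, 0, 0, 0, 0, 1], [0, 0, 0, 0, 0, 0, 1]])

```text
clock: 7.9
position: [0.4736, 0.0809, 0.0629]
tool_rot: [0.708, 0.707, 0.001, 0.0]
ft_force: [-1.1, 0.2, 2.0]
opening: 0.029
```

```bash
python3 -c "
from h import *
plan((.6175,.0385,.12))"
```

```text
t 7.90 pos [0.4736 0.0809 0.0629] F [-1.1  0.2  2. ] open 0.0290 q [-0.04  0.07  2.16  0.    0.9  -0.04]
[-0.0843  0.2881 -0.1138] [ 0.0009 -0.0001 -0.0008]
```

>>> play_rows(steps=[[0, 0, -0.04, 0, 0, 0, 1], [0, 0, -0.08, 0, 0, 0, 1], [-0.03, 0.1, -0.08, 0, 0, 0, 1], [-0.06, 0.2, -0.08, 0, 0, 0, 1], [-0.085, 0.288, -0.08, 0, 0, 0, 1]])

```text
clock: 8.52
position: [0.6182, 0.0376, 0.102]
tool_rot: [0.708, 0.707, -0.0, -0.0]
ft_force: [-0.1, 0.9, -2.1]
opening: 0.0288
```

>>> play_rows(steps=[[0, 0, 0, 0, 0, 0, 1], [0, 0, 0, 0, 0, 0, 1], [0, 0, 0, 0, 0, 0, 1], [0, 0, 0, 0, 0, 0, 1], [0, 0, 0, 0, 0, 0, 1]])

```text
clock: 9.15
position: [0.6178, 0.038, 0.1022]
tool_rot: [0.707, 0.707, 0.0, -0.0]
ft_force: [-0.3, -0.5, -2.0]
opening: 0.0288
```

```bash
python3 -c "
from h import *
plan((.6175,.0385,.0694))"
```

```text
t 9.15 pos [0.6178 0.038  0.1022] F [-0.3 -0.5 -2. ] open 0.0288 q [-0.1   0.3   1.81  0.    1.03 -0.1 ]
[ 0.0011 -0.0006  0.0657] [-0.0002 -0.0002 -0.0007]
```

>>> play_rows(steps=[[0.001, -0.001, 0.025, 0, 0, 0, 1], [0.001, -0.001, 0.048, 0, 0, 0, 1], [0.001, -0.001, 0.058, 0, 0, 0, 1], [0.001, -0.001, 0.062, 0, 0, 0, 1], [0.001, -0.001, 0.0655, 0, 0, 0, 1]])

```text
clock: 9.78
position: [0.6176, 0.0384, 0.0695]
tool_rot: [0.708, 0.707, 0.0, -0.0]
ft_force: [-0.1, 0.2, -1.8]
opening: 0.0287
```

>>> play_rows(steps=[[0, 0, 0, 0, 0, 0, 1], [0, 0, 0, 0, 0, 0, 0.2], [0, 0, 0, 0, 0, 0, -0.1], [0, 0, 0, 0, 0, 0, -0.3], [0, 0, 0, 0, 0, 0, -0.3]])

```text
clock: 10.4
position: [0.6178, 0.0384, 0.0698]
tool_rot: [0.707, 0.707, 0.0, 0.0]
ft_force: [0.0, -1.0, -0.8]
opening: 0.0555
```

```bash
python3 -c "
from h import *
plan((.444,-.0718,.2))"
```

```text
t 10.40 pos [0.6178 0.0384 0.0698] F [ 0.  -1.  -0.8] open 0.0555 q [-0.1   0.34  1.83  0.    0.97 -0.1 ]
[-0.2208 -0.3471 -0.2607] [ 0.0004 -0.0002 -0.0007]
```

>>> play_rows(steps=[[0, 0, -0.05, 0, 0, 0, -0.4], [0, 0, -0.14, 0, 0, 0, -0.6], [0, 0, -0.24, 0, 0, 0, -1], [-0.05, -0.1, -0.26, 0, 0, 0, -1], [-0.1, -0.2, -0.26, 0, 0, 0, -1]])

```text
clock: 11.02
position: [0.5177, -0.0122, 0.2018]
tool_rot: [0.707, 0.707, 0.001, 0.002]
ft_force: [-0.1, -0.2, -0.5]
opening: 0.0851
```

```bash
python3 -c "
from h import *
plan((.444,-.0718,.2),(.444,-.0718,.12))"
```

```text
t 11.03 pos [ 0.5177 -0.0122  0.2018] F [-0.1 -0.2 -0.5] open 0.0851 q [-0.22 -0.04  1.99  0.    1.19 -0.22]
[-0.1193 -0.1474  0.0031] [0.0029 0.0006 0.    ]
[-0.1191 -0.1481  0.1631] [0.0029 0.0006 0.    ]
```

>>> play_rows(steps=[[-0.06, -0.074, 0, 0.003, 0, 0, -1], [-0.119, -0.147, 0, 0.003, 0, 0, -1], [-0.119, -0.147, 0.05, 0.003, 0, 0, -1], [-0.119, -0.147, 0.12, 0.003, 0, 0, -1], [-0.119, -0.147, 0.16, 0.003, 0, 0, -1]])

```text
clock: 11.65
position: [0.4436, -0.0716, 0.1201]
tool_rot: [0.707, 0.707, -0.001, -0.0]
ft_force: [0.3, -0.0, -0.8]
opening: 0.0854
```

```bash
python3 -c "
from h import *
plan((.444,-.0718,.039))
check(4,cols=[(140,PADS['a'],.006),(115,PADS['b'],.006),(90,COL[90],0)])" 2>/dev/null
```

```text
t 11.65 pos [ 0.4436 -0.0716  0.1201] F [ 0.3 -0.  -0.8] open 0.0854 q [-0.39 -0.1   2.21 -0.    1.03 -0.38]
[-0.0004  0.0011  0.1621] [-0.001   0.0002 -0.0003]
top 140 side [0.6045 0.1244] 231 spig [0.6035 0.1243] ann [0.6026 0.1244] 143
top 115 side [0.618  0.0374] 176 spig [0.6169 0.0378] ann [0.616  0.0376] 119
top 90 side [nan nan] 0 spig [ 0.4423 -0.0703] ann [nan nan] 0
scene 140 side [0.6026 0.1257] 548 spig [0.6041 0.1276] ann [0.606  0.1287] 115
scene 115 side [0.616  0.0387] 416 spig [0.6172 0.0406] ann [0.6184 0.0423] 99
scene 90 side [ 0.4429 -0.0709] 247 spig [ 0.4495 -0.0666] ann [ 0.446  -0.0676] 66
```

Columns 140 and 115 measure within about 1 mm of pads a and b in both cameras. Continuing with column_90.

>>> play_rows(steps=[[0, 0.001, 0.06, -0.001, 0, 0, -1], [0, 0.001, 0.11, -0.001, 0, 0, -1], [0, 0.001, 0.15, -0.001, 0, 0, -1], [0, 0.001, 0.162, -0.001, 0, 0, -1], [0, 0.001, 0.162, -0.001, 0, 0, -1]])

```text
clock: 12.38
position: [0.4433, -0.0711, 0.0389]
tool_rot: [0.707, 0.707, -0.001, -0.001]
ft_force: [-0.1, -0.1, 0.3]
opening: 0.0857
```

>>> play_rows(steps=[[0, 0, 0, 0, 0, 0, 1], [0, 0, 0, 0, 0, 0, 1], [0, 0, 0, 0, 0, 0, 1], [0, 0, 0, 0, 0, 0, 1], [0, 0, 0, 0, 0, 0, 1]])

```text
clock: 13.0
position: [0.444, -0.0714, 0.0395]
tool_rot: [0.707, 0.707, -0.0, -0.001]
ft_force: [0.9, 0.4, 3.4]
opening: 0.0291
```

```bash
python3 -c "
from h import *
plan((.6137,-.0481,.1))"
```

```text
t 13.00 pos [ 0.444  -0.0714  0.0395] F [0.9 0.4 3.4] open 0.0291 q [-0.39  0.05  2.24 -0.    0.85 -0.39]
[ 0.0466  0.3393 -0.1214] [-0.0008 -0.0002 -0.0001]
```

>>> play_rows(steps=[[0, 0, -0.05, 0, 0, 0, 1], [0, 0.04, -0.09, 0, 0, 0, 1], [0.015, 0.13, -0.09, 0, 0, 0, 1], [0.03, 0.24, -0.09, 0, 0, 0, 1], [0.047, 0.339, -0.09, 0, 0, 0, 1]])

```text
clock: 13.62
position: [0.6141, -0.0475, 0.083]
tool_rot: [0.707, 0.707, -0.001, -0.002]
ft_force: [1.1, -0.2, -1.1]
opening: 0.0287
```

>>> play_rows(steps=[[0, 0, 0, 0, 0, 0, 1], [0, 0, 0, 0, 0, 0, 1], [0, 0, 0, 0, 0, 0, 1], [0, 0, 0, 0, 0, 0, 1], [0, 0, 0, 0, 0, 0, 1]])

```text
clock: 14.25
position: [0.6138, -0.0477, 0.0834]
tool_rot: [0.707, 0.707, -0.001, -0.001]
ft_force: [-0.6, -0.3, -1.5]
opening: 0.0288
```

```bash
python3 -c "
from h import *
plan((.6137,-.0477,.046))"
```

```text
t 14.25 pos [ 0.6138 -0.0477  0.0834] F [-0.6 -0.3 -1.5] open 0.0288 q [-0.24  0.32  1.83 -0.    1.   -0.24]
[-0.0001  0.      0.0748] [-0.0021 -0.0003 -0.0003]
```

>>> play_rows(steps=[[0, 0, 0.03, -0.002, 0, 0, 1], [0, 0, 0.056, -0.002, 0, 0, 1], [0, 0, 0.068, -0.002, 0, 0, 1], [0, 0, 0.072, -0.002, 0, 0, 1], [0, 0, 0.0745, -0.002, 0, 0, 1]])

```text
clock: 14.88
position: [0.6139, -0.0477, 0.0461]
tool_rot: [0.707, 0.707, 0.0, -0.0]
ft_force: [0.6, -0.0, -2.3]
opening: 0.0285
```

>>> play_rows(steps=[[0, 0, 0, 0, 0, 0, 1], [0, 0, 0, 0, 0, 0, 0.2], [0, 0, 0, 0, 0, 0, -0.1], [0, 0, 0, 0, 0, 0, -0.3], [0, 0, 0, 0, 0, 0, -0.3]])

```text
clock: 15.5
position: [0.6141, -0.0477, 0.0463]
tool_rot: [0.707, 0.707, 0.0, 0.0]
ft_force: [-0.1, -0.1, -0.5]
opening: 0.0557
```

```bash
python3 -c "
from h import *
plan((.4335,-.2038,.18))"
```

```text
t 15.50 pos [ 0.6141 -0.0477  0.0463] F [-0.1 -0.1 -0.5] open 0.0557 q [-0.24  0.37  1.84  0.    0.93 -0.24]
[-0.3122 -0.3608 -0.2676] [ 0.0003 -0.0002 -0.0003]
```

>>> play_rows(steps=[[0, 0, -0.05, 0, 0, 0, -0.4], [0, 0, -0.14, 0, 0, 0, -0.6], [0, 0, -0.24, 0, 0, 0, -1], [-0.07, -0.08, -0.26, 0, 0, 0, -1], [-0.15, -0.17, -0.26, 0, 0, 0, -1]])

```text
clock: 16.12
position: [0.5294, -0.1236, 0.1786]
tool_rot: [0.707, 0.708, 0.001, 0.002]
ft_force: [-0.8, -1.0, -0.5]
opening: 0.0853
```

```bash
python3 -c "
from h import *
plan((.4335,-.2038,.18),(.4335,-.2038,.1))"
```

```text
t 16.12 pos [ 0.5294 -0.1236  0.1786] F [-0.8 -1.  -0.5] open 0.0853 q [-0.42  0.04  1.95  0.    1.14 -0.42]
[-0.1601 -0.192  -0.0035] [0.003  0.0012 0.0011]
[-0.1598 -0.1927  0.1565] [0.003  0.0012 0.0011]
```

>>> play_rows(steps=[[-0.08, -0.1, 0, 0.003, 0.001, 0.001, -1], [-0.16, -0.192, 0, 0.003, 0.001, 0.001, -1], [-0.16, -0.192, 0.05, 0.003, 0.001, 0.001, -1], [-0.16, -0.192, 0.12, 0.003, 0.001, 0.001, -1], [-0.16, -0.192, 0.156, 0.003, 0.001, 0.001, -1]])

```text
clock: 16.75
position: [0.4327, -0.2035, 0.0986]
tool_rot: [0.707, 0.707, -0.0, -0.001]
ft_force: [0.5, 0.2, 0.4]
opening: 0.0852
```

```bash
python3 -c "
from h import *
plan((.4335,-.2038,.021))
check(5,cols=[(140,PADS['a'],.006),(115,PADS['b'],.006),(90,PADS['c'],.006),(65,COL[65],0)])" 2>/dev/null
```

```text
t 16.75 pos [ 0.4327 -0.2035  0.0986] F [0.5 0.2 0.4] open 0.0852 q [-0.65  0.01  2.15 -0.    0.98 -0.65]
[-0.0008  0.0019  0.1551] [-0.0012 -0.0008 -0.0005]
top 140 side [0.6045 0.1244] 228 spig [0.6035 0.124 ] ann [0.6029 0.1243] 127
top 115 side [0.618  0.0373] 176 spig [0.6168 0.0378] ann [0.6165 0.0371] 126
top 90 side [ 0.6142 -0.0491] 123 spig [ 0.6134 -0.0487] ann [ 0.6123 -0.0483] 120
top 65 side [ 0.4341 -0.2056] 41 spig [ 0.432  -0.2006] ann [ 0.4399 -0.1933] 7
scene 140 side [0.6024 0.1256] 551 spig [0.6039 0.1273] ann [0.6054 0.1286] 117
scene 115 side [0.6159 0.0388] 415 spig [0.6173 0.0405] ann [0.6184 0.042 ] 102
scene 90 side [ 0.6119 -0.0477] 279 spig [ 0.6128 -0.0456] ann [ 0.6147 -0.0439] 83
scene 65 side [ 0.4319 -0.2038] 133 spig [ 0.4387 -0.1966] ann [ 0.4347 -0.1993] 63
```

>>> play_rows(steps=[[-0.001, 0.002, 0.06, -0.001, 0, 0, -1], [-0.001, 0.002, 0.11, -0.001, 0, 0, -1], [-0.001, 0.002, 0.145, -0.001, 0, 0, -1], [-0.001, 0.002, 0.155, -0.001, 0, 0, -1], [-0.001, 0.002, 0.155, -0.001, 0, 0, -1]])

```text
clock: 17.48
position: [0.4334, -0.2034, 0.0212]
tool_rot: [0.707, 0.707, 0.0, -0.001]
ft_force: [1.0, 0.5, -0.0]
opening: 0.0854
```

>>> play_rows(steps=[[0, 0, 0, 0, 0, 0, 1], [0, 0, 0, 0, 0, 0, 1], [0, 0, 0, 0, 0, 0, 1], [0, 0, 0, 0, 0, 0, 1], [0, 0, 0, 0, 0, 0, 1]])

```text
clock: 18.1
position: [0.4339, -0.2038, 0.0219]
tool_rot: [0.707, 0.707, 0.0, -0.001]
ft_force: [-1.2, 0.4, 5.9]
opening: 0.0287
```

```bash
python3 -c "
from h import *
plan((.6188,-.138,.07))"
```

```text
t 18.10 pos [ 0.4339 -0.2038  0.0219] F [-1.2  0.4  5.9] open 0.0287 q [-0.65  0.15  2.18  0.    0.82 -0.65]
[ 0.1318  0.3696 -0.0962] [-0.0005 -0.001  -0.0001]
```

>>> play_rows(steps=[[0, 0, -0.06, 0, 0, 0, 1], [0.02, 0.06, -0.09, 0, 0, 0, 1], [0.055, 0.16, -0.09, 0, 0, 0, 1], [0.095, 0.27, -0.09, 0, 0, 0, 1], [0.131, 0.369, -0.09, 0, 0, 0, 1]])

```text
clock: 18.73
position: [0.6195, -0.1374, 0.0659]
tool_rot: [0.707, 0.707, -0.0, -0.001]
ft_force: [-0.6, -0.4, -1.2]
opening: 0.0289
```

>>> play_rows(steps=[[0, 0, 0, 0, 0, 0, 1], [0, 0, 0, 0, 0, 0, 1], [0, 0, 0, 0, 0, 0, 1], [0, 0, 0, 0, 0, 0, 1], [0, 0, 0, 0, 0, 0, 1]])

```text
clock: 19.35
position: [0.6191, -0.1378, 0.0661]
tool_rot: [0.707, 0.707, -0.0, -0.001]
ft_force: [-0.4, -0.2, -1.5]
opening: 0.0287
```

```bash
python3 -c "
from h import *
plan((.6188,-.138,.0284))"
```

```text
t 19.35 pos [ 0.6191 -0.1378  0.0661] F [-0.4 -0.2 -1.5] open 0.0287 q [-0.38  0.38  1.79  0.    0.98 -0.38]
[-0.0005 -0.0004  0.0754] [-0.0012 -0.0012 -0.0005]
```

>>> play_rows(steps=[[0, 0, 0.03, -0.001, -0.001, 0, 1], [0, 0, 0.056, -0.001, -0.001, 0, 1], [0, 0, 0.068, -0.001, -0.001, 0, 1], [0, 0, 0.072, -0.001, -0.001, 0, 1], [0, 0, 0.075, -0.001, -0.001, 0, 1]])

```text
clock: 19.98
position: [0.6192, -0.1378, 0.0286]
tool_rot: [0.707, 0.707, 0.0, -0.0]
ft_force: [0.6, 0.4, -1.4]
opening: 0.0284
```

>>> play_rows(steps=[[0, 0, 0, 0, 0, 0, 1], [0, 0, 0, 0, 0, 0, 0.2], [0, 0, 0, 0, 0, 0, -0.1], [0, 0, 0, 0, 0, 0, -0.3], [0, 0, 0, 0, 0, 0, -0.3]])

```text
clock: 20.6
position: [0.6193, -0.1379, 0.0288]
tool_rot: [0.707, 0.707, 0.0, 0.0]
ft_force: [0.3, -0.5, -0.0]
opening: 0.0555
```

>>> play_rows(steps=[[0, 0, -0.05, 0, 0, 0, -0.4], [0, 0, -0.14, 0, 0, 0, -0.6], [0, 0, -0.24, 0, 0, 0, -1], [-0.05, -0.1, -0.3, 0, 0, 0, -1], [-0.1, -0.2, -0.34, 0, 0, 0, -1]])

```text
clock: 21.22
position: [0.519, -0.1884, 0.2011]
tool_rot: [0.707, 0.707, 0.0, 0.002]
ft_force: [-0.1, -0.7, 0.5]
opening: 0.0852
```

>>> play_rows(steps=[[-0.05, -0.1, 0, 0, 0, 0, -1], [-0.12, -0.15, 0, 0, 0, 0, -1], [-0.15, -0.15, 0, 0, 0, 0, -1], [-0.15, -0.15, 0, 0, 0, 0, -1], [-0.15, -0.15, 0, 0, 0, 0, -1]])

```text
clock: 21.85
position: [0.4448, -0.2628, 0.2007]
tool_rot: [0.706, 0.708, 0.001, 0.001]
ft_force: [0.2, 1.0, -0.6]
opening: 0.0852
```

```bash
python3 -c "
from h import *
plan((.45,-.25,.2))
check(6,cols=[(140,PADS['a'],.006),(115,PADS['b'],.006),(90,PADS['c'],.006),(65,PADS['d'],.006)])
for n in('top0','top6','scene0','scene6'):
  im=cv2.imread('pics/%s.png'%n).astype(float)
a=cv2.imread('pics/top0.png');b=cv2.imread('pics/top6.png');print('base diff',np.abs(a[145:230,190:270].astype(int)-b[145:230,190:270]).max())
" 2>/dev/null
```

```text
t 21.85 pos [ 0.4448 -0.2628  0.2007] F [ 0.2  1.  -0.6] open 0.0852 q [-0.73 -0.04  1.99  0.    1.19 -0.73]
[0.0256 0.0105 0.0014] [0.0018 0.0007 0.0012]
top 140 side [0.6046 0.1244] 222 spig [0.6032 0.1242] ann [0.6027 0.1245] 133
top 115 side [0.618  0.0373] 171 spig [0.6169 0.0377] ann [0.617  0.0371] 122
top 90 side [ 0.6142 -0.0491] 127 spig [ 0.6133 -0.0486] ann [ 0.6124 -0.0485] 112
top 65 side [ 0.6193 -0.1395] 87 spig [ 0.6184 -0.1388] ann [ 0.6176 -0.1385] 96
scene 140 side [0.6025 0.1257] 549 spig [0.604  0.1276] ann [0.6052 0.1288] 116
scene 115 side [0.6158 0.0387] 411 spig [0.6173 0.0405] ann [0.6187 0.042 ] 101
scene 90 side [ 0.612  -0.0478] 273 spig [ 0.6129 -0.0459] ann [ 0.6145 -0.044 ] 82
scene 65 side [ 0.617 -0.138] 157 spig [ 0.6178 -0.136 ] ann [ 0.6198 -0.1344] 75
base diff 13
```

```bash
sleep 1; python3 -c "
import cv2
cv2.imwrite('pics/fs.png',cv2.resize(cv2.imread('pics/scene6.png')[150:350,170:430],None,fx=3,fy=3))"
```

```text
(no output)
```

View pics/top6.png

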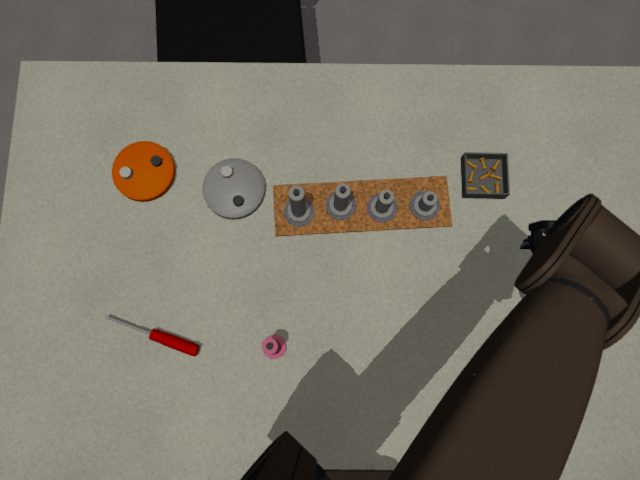

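View pics/fs.png

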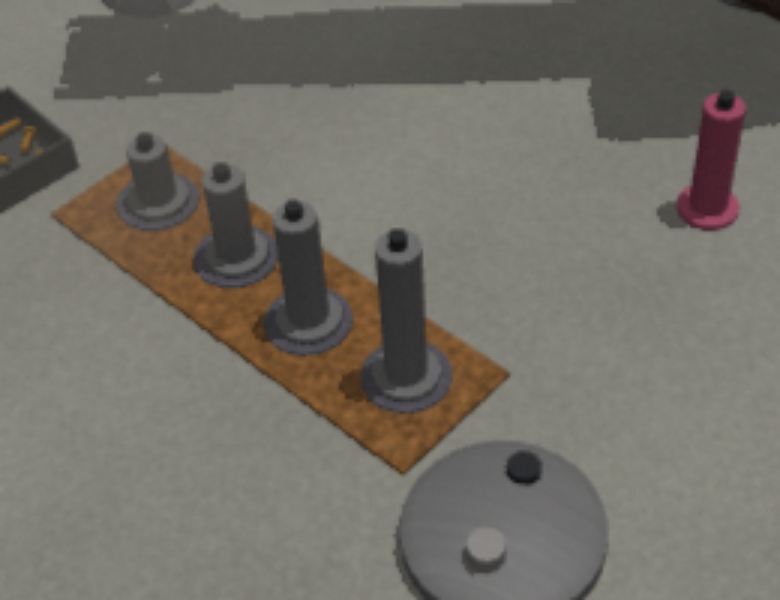

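The top picture shows the four columns centred on the pads at (299,211), (341,205), (382,207) and (425,205), tallest next to the base at (234,188), which has not moved. The scene crop shows all four upright with an even pad rim around each flange. The arm is clear, so I'm handing in.

```bash
python3 -c "
from cell import manip
print(manip.close_job())"
```

```text
the job is handed in; nothing more can be done
None
```

I lined up the four steel columns on the felt pads in order of height and handed the job in at about 22 s of the 112 s. Column_140 stands on pad_a next to the lamp base, then 115 on b, 90 on c and 65 on d. I left the pink and orange look-alikes alone.

In the last pictures all four stand upright on their pads. The top camera puts them within about 1–2 mm of the pad centres. The scene camera's tube fits sit up to about 2 mm nearer the robot than the pad centres, which is within calibration. The two cameras disagree with each other by about 2 mm in absolute position.

The picture of the lamp base is unchanged from the start. The gripper was open and about 0.2 m up, clear of everything. No check failed.

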